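Key the banding-wheel head onto its drive pin

TASK

The metal head of the potter's banding wheel is riding up on the drive pin of its foot. Push the head round with a fingertip, either way (its studs give something to push on), until the notch in its rim stands over the pin, then press the head down until it is fully home on the foot, and leave it there. Do not pull the head upward, and leave the cup, cork, spool and kiln prop beside it where they stand.

Things in the scene. Friction and masses are not known exactly. Their poses are not given: they have to be found in the camera images.
- wheel_foot: round dark steel foot of the banding wheel, 200 mm across and 25 mm thick, fixed to the table (its place and yaw differ each time). Origin: centre of its underside, on the wheel's vertical axis; z up; x points to the drive pin.
- pin_mark (a point): point on top of the drive pin, 75 mm from the wheel's axis and 37 mm above the table. The pin is a steel dowel lying along a radius on top of the foot, 12 mm wide, 12 mm high, round-topped, reaching from 62 to 96 mm from the axis, so that its outer 16 mm show beyond the head's rim.
- head_centre (a point): middle of the flat top of the wheel head, the place to press. The head is a flat aluminium disc, 160 mm across, 14 mm thick, with three studs on top; it is captive on the post of the foot: it turns both ways without end and slides up and down, and can do nothing else. Its top is 52 mm above the table while it rides on the pin and 42 mm when home. No spring: it stays where it is left. The clear flat middle is 86 mm across between the studs.
- notch_mark (a point): middle of the notch in the head's rim, at the head's top face, 75 mm from the axis. The notch is open at the rim and goes right through the disc: 24 mm wide at the rim, 20 mm wide at its inner end 58 mm from the axis. The head can go down only when this point is within about 4 mm horizontally of pin_mark.
- stud0 (a point): top of one of three equal upright steel studs on the head, each 14 mm across, 20 mm tall above the head's top, 50 mm from the axis; this one lies 60 degrees anticlockwise of the notch seen from above. Turning the head by a stud takes about 1.5 N; it stops when you stop pushing.
- stud1 (a point): top of the stud opposite the notch.
- stud2 (a point): top of the stud 60 degrees clockwise of the notch seen from above.
- wheel_drop (a joint): how far the head has gone down, in m: 0 riding on the pin, 0.010 fully home (a hard stop), negative if pulled up. It slides stiffly: with the notch over the pin it takes a push of about 5 N; it does not sink of its own weight.
- kiln_prop: small plain clay cylinder (kiln prop), 29 mm across, 36 mm tall; loose, stands upright near the wheel; origin at the centre of its underside.
- thread_spool: small pale spool, 29 mm across, 30 mm tall; loose, stands upright near the wheel; origin at the centre of its underside.
- tea_cup: small pale cup, 77 mm across, 51 mm tall; loose, stands upright near the wheel; origin at the centre of its underside.
- cork: brown cork, 32 mm across, 31 mm tall; loose, stands upright near the wheel; origin at the centre of its underside.
Things that resemble listed ones, but are neither listed nor needed, are in the scene too. There is more than one size of the wheel_foot; the one meant has the size given above.

How it is judged:
At the end, for the whole second after the job is handed in: The head is down at least 8 of its 10 mm, its notch within 8 mm of the pin horizontally, and each bystander is within 15 mm of where it stood (value of joint wheel_drop above 0.008 m and horizontal distance between notch_mark and pin_mark below 0.008 m and distance of each of kiln_prop, thread_spool, tea_cup, cork from where it was at the start of the episode below 0.015 m); the robot touches nothing.
It fails at once if the head is pulled up more than 4 mm (value of joint wheel_drop below -0.004 m).
It fails at once if a bystander is moved more than 15 mm or lifted (distance of any of kiln_prop, thread_spool, tea_cup, cork from where it was at the start of the episode above 0.015 m).
It also fails if it takes over 56 s, if anything falls off the work surface, if the arm or the gripper's body presses on something with over 40 N, if the wrist force passes 120 N, or if a joint passes its speed limit or range.

ROBOT

A 7-joint arm with a two-finger parallel gripper is mounted at the origin on a cart in front of the work surface, level with it; the furniture and walls round the work are solid. World frame = base frame: x ahead of the robot, y to its left, z up, the work surface at z = 0. Lengths are in m, angles in rad, forces in N, time in s.
With the tool pointing down it reaches from about 0.425 to 0.925 m from the base axis. Payload 6.8 kg.
Tool frame: the origin (TCP) lies at the very end of the fingers, on their centre line; the grasp point (between the pads) lies 19 mm behind it; z points along the fingers, y is the line along which they close (so a half turn about z gives the same grasp; the last joint's range is limited). The gripper opens to 85 mm and grips with 20 to 120 N. Pads are 22 mm wide; open, the fingers measure 114 mm over their backs; the gripper's body (76 mm by 85 mm) begins 54 mm behind the grasp point. The pads swing forward as they close: fully open they stand 13 mm farther back than shut.
Start: joints at [1.235, 0.477, 0.022, 1.555, -0.011, 1.109, -0.083], TCP at [0.152, -0.658, 0.201] pointing down, gripper open.
Joint ranges: [-2.96, 2.96], [-0.34, 2.1], [-1.41, 1.46], [0.24, 2.44], [-1.37, 4.51], [0.17, 1.92], [-2.96, 2.96]. Speed limits (rad/s): [2.39, 2.39, 3.14, 3.14, 3.14, 3.14, 3.14].

INTERFACE

Orientations are given as a rotation vector (axis times angle).
In Python, from bench import r gives the robot as it stands.
- The arm moves only by the tool play_rows, never from a script. Its argument "targets" is text: rows parted by semicolons, each of 5 numbers parted by spaces: the closure, from -1 (fully open) to 1 (shut), then the shift along the tool's x, y, z in m, then the turn about the tool's z in rad. In form: gripper dx dy dz spin; .... A call has 1 to 8 rows; each row is the pose to reach, as a shift and turn from the pose commanded when the call began, along the tool's axes at that moment; what a row does not reach only later rows make up. A row lasts 1/12 s, in which the tool goes at most 41.7 mm and 7.16 degrees, less where a joint would pass 70% of its speed; a pose out of reach is approached as far as the arm can. A call with a gripper value outside its range is refused whole. The fingers move at their own pace and stop on an object; "squeeze" is the grip in N (left out, the last holds). Time passes only in rows, so rows that repeat a pose let the fingers close. It gives the time, the measured TCP pose, the force, the opening and the grip force at its end, in the units of the state.
- r.get_obs(): the state, without advancing time (a new reading comes with each control period).
- r.grab_frame(name): name is "scene" or "side" or "wrist"; returns the picture (400x640x3 uint8, red, green, blue); there is no depth.
- r.camera_info(name): a dict with "fov_y" (degrees; the focal length in pixels is half the picture's height over the tangent of half this angle, whatever the lens; pixels are square), "cx", "cy" (the principal point, pixels), "k1" (the pictures are not rectified: a ray, as slopes to the right and down, at radius r is drawn at 1 + k1 r^2 times it, then the intrinsics apply), "position" and "rotation" of the camera in the world. Camera axes: x right, y down, z forward; pixel columns grow to the right and rows downward; lengths in m; the calibration is good to about 2 mm. A picture is of the moment at which its call begins: read the wrist's pose just before it. camera_info takes no time and is no camera call; for the wrist camera it gives the pose at the moment of the call.
- r.hand_in(): hands the job in; it is judged then, once.
The state is a dict: "clock": time; "joints": joint angles; "qvel": joint speeds; "tau": joint torques, N m; "tcp_pos": TCP position; "orientation": TCP orientation; "contact_force": force on the tool from outside, world axes, zero at the start; "moment": the same for the moment, N m; "grip_width": finger opening in m; "gripper_force": force on a finger pad.
Only numpy, scipy, OpenCV 4.12 (cv2) and the standard library are available. Lean on these libraries where they do the work, as an engineer would, in place of code of your own. Each camera call takes 0.05 s, during which the arm holds its last target. There are 200 camera calls.

## Working session

There is one attempt and no reset: what is moved stays moved. The work goes in short steps, Python scripts to look and compute and a tool call to move; the robot and the scene stay as the last step left them, time stands still between calls to the robot, and variables do not carry over. Pictures are saved under pics/ and viewed, at most 10 in all, crops included, and the job is handed in when it is done.

Besides the shell and the picture viewer there is one more tool, called as name(argument=value, ...) on one line, values as JSON. play_rows: Moves the arm, as the interface text tells. Its arguments: {"type":"object","properties":{"targets":{"type":"string"},"squeeze":{"type":"number"}},"required":["targets"]}

```bash
mkdir -p pics; cat > h.py <<'E'
from bench import r
import numpy as np, cv2
from scipy.spatial.transform import Rotation as R
def rot(c):
    a=np.array(c["rotation"],float)
    return a if a.shape==(3,3) else (R.from_rotvec(a).as_matrix() if a.size==3 else R.from_quat(a).as_matrix())
def K(c):
    f=200/np.tan(np.radians(c["fov_y"])/2); return np.array([[f,0,c["cx"]],[0,f,c["cy"]],[0,0,1.]]),np.array([c["k1"],0,0,0,0.])
def ray(c,uv,z):
    k,d=K(c); p=cv2.undistortPoints(np.array(uv,float).reshape(-1,1,2),k,d)[:,0]
    v=np.c_[p,np.ones(len(p))]@rot(c).T; o=np.array(c["position"]); return o+v*((z-o[2])/v[:,2])[:,None]
def proj(c,P):
    k,d=K(c); M=rot(c); o=np.array(c["position"]); return cv2.projectPoints(np.array(P,float).reshape(-1,1,3),cv2.Rodrigues(M.T)[0],-M.T@o,k,d)[0][:,0]
def save(n,f): 
    im=r.grab_frame(n); cv2.imwrite("pics/"+f,im[:,:,::-1]); return im
E
python3 - <<'E'
from h import *
for n in("scene","side","wrist"): 
    print(n,r.camera_info(n)); save(n,n+"0.png")
print(r.get_obs())
E
```

```text
scene {'fov_y': 57.32206360089568, 'cx': 322.6843040208689, 'cy': 199.75784662110172, 'k1': -0.03471874199061052, 'position': array([-0.32286977, -0.33981938,  0.63765773]), 'rotation': array([-1.888501  ,  1.06068512, -0.63259296])}
side {'fov_y': 56.465965916893005, 'cx': 316.85094220912976, 'cy': 198.31689531092462, 'k1': 0.012743951773280962, 'position': array([ 0.19461909, -0.62287291,  0.50577743]), 'rotation': array([-2.02452388,  0.37469116, -0.24335523])}
wrist {'fov_y': 69.26576897258586, 'cx': 326.3215916006918, 'cy': 194.53690011940705, 'k1': -0.006961188782840586, 'position': array([ 0.22517206, -0.64067846,  0.37315614]), 'rotation': array([ 2.26714162, -1.80066034, -0.2747873 ])}
{'clock': 0.15, 'joints': array([ 1.2348932 ,  0.47763129,  0.02233415,  1.55618043, -0.01148404,
        1.10928787, -0.08310463]), 'qvel': array([-0.00164134, -0.00395414,  0.00129085, -0.00036214, -0.0010581 ,
       -0.00099669,  0.00034255]), 'tau': array([ 2.37086279e-03, -5.96932375e+01,  1.61016360e+00, -2.81494421e+01,
        1.26994468e-02,  6.51529830e-03,  9.16514438e-06]), 'tcp_pos': array([ 0.15232908, -0.65709807,  0.19975326]), 'orientation': array([-3.11988487e+00, -3.56954867e-01,  4.08881027e-04]), 'contact_force': array([ 1.08701335, -0.14019282,  0.35876729]), 'moment': array([ 0.00885873, -0.00308087, -0.04617701]), 'gripper_force': 0.0, 'grip_width': 0.0853435056241023}
```

View pics/scene0.png

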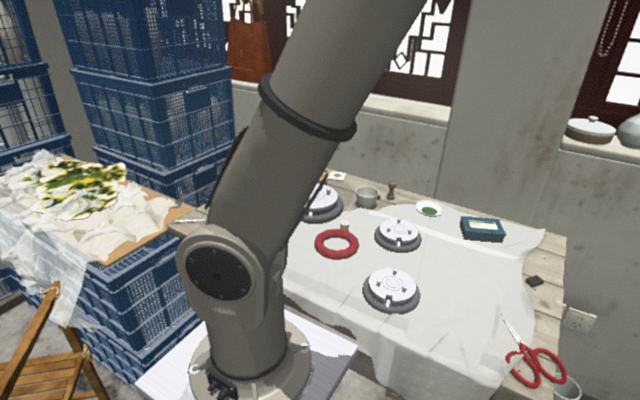

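View pics/side0.png

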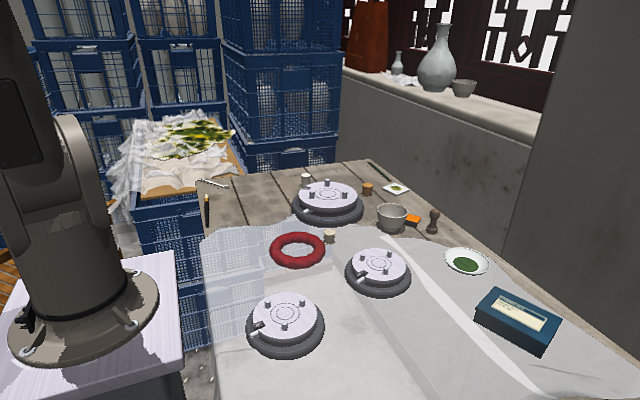

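The scene and side views show three candidate wheels. In the side view they are back (328,200), middle (379,268) and front (286,320). The cup (392,218), cork (367,188), spool (329,236) and prop (306,181) look to be near the back one. I'll measure the foot sizes and take a close crop.

```bash
python3 - <<'E'
from h import *
c=r.camera_info("side")
for n,a,b in(("back",(291.5,208),(364,208)),("mid",(345,275),(411.5,275)),("front",(246,328),(325,328))):
    p=ray(c,[a,b],.0125); print(n,p.round(3).tolist(),np.linalg.norm(p[0]-p[1]).round(3))
print(ray(c,[(306,187),(329,243),(392,231),(367,195)],0.0).round(3))
im=cv2.imread("pics/side0.png")[160:260,260:420]; cv2.imwrite("pics/crop1.png",cv2.resize(im,None,fx=5,fy=5,interpolation=cv2.INTER_CUBIC))
E
```

```text
back [[0.46, 0.229, 0.012], [0.646, 0.161, 0.013]] 0.199
mid [[0.475, -0.08, 0.012], [0.604, -0.128, 0.013]] 0.137
front [[0.256, -0.148, 0.013], [0.383, -0.196, 0.013]] 0.135
[[0.551 0.364 0.   ]
 [0.497 0.055 0.   ]
 [0.668 0.049 0.   ]
 [0.704 0.25  0.   ]]
```

View pics/crop1.png

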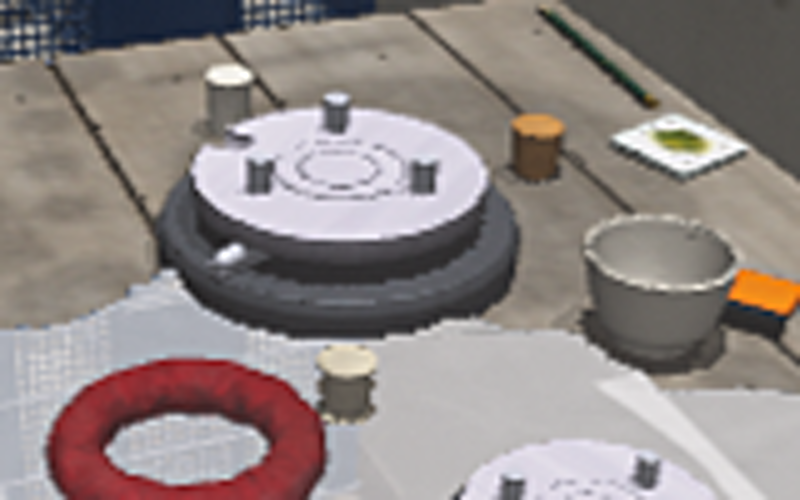

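The back wheel is the target, with a 199 mm foot. The notch is at crop (240,133) on the far left, the pin is at (230,257) on the near left, and the stud tops are at (260,162), (336,98) and (425,163). I'll work out the angles.

```bash
python3 - <<'E'
from h import *
c=r.camera_info("side")
f=lambda l:[(260+x/5,160+y/5) for x,y in l]
s=ray(c,f([(261,161),(336,98),(425,163)]),.072); n=ray(c,f([(238,135)]),.052)[0]; p=ray(c,f([(230,253)]),.035)[0]
# circle through studs
A=np.c_[2*s[:,:2],np.ones(3)]; b=(s[:,:2]**2).sum(1); x=np.linalg.solve(A,b); o=x[:2]; print("centre",o,"R",np.sqrt(x[2]+o@o))
im=cv2.imread("pics/side0.png")
for q in (*s,n,p): d=q[:2]-o; print(q.round(3),np.degrees(np.arctan2(d[1],d[0])).round(1),np.linalg.norm(d).round(4))
ob=r.get_obs(); print(R.from_rotvec(ob["orientation"]).as_matrix().round(3), np.linalg.norm(o))
E
```

```text
centre [0.55485385 0.19980459] R 0.05145740583757504
[0.505 0.189 0.072] -167.8 0.0515
[0.572 0.248 0.072] 70.6 0.0515
[0.584 0.157 0.072] -55.4 0.0515
[0.518 0.261 0.052] 120.7 0.0716
[0.478 0.164 0.035] -155.2 0.0842
[[ 0.974  0.226 -0.   ]
 [ 0.226 -0.974  0.001]
 [-0.    -0.001 -1.   ]] 0.5897327088107258
```

```bash
cat >> h.py <<'E'
def go(*W,deg=None):
    ob=r.get_obs(); M=R.from_rotvec(ob["orientation"]).as_matrix(); print("tcp",ob["tcp_pos"].round(4),"toolx",np.degrees(np.arctan2(M[1,0],M[0,0])).round(1),"t",ob["clock"])
    for w in W: print(w,((np.array(w)-ob["tcp_pos"])@M).round(4))
E
python3 -c "
from h import *
go((.42,-.42,.25),(.52,-.1,.25),(.47,.16,.25))"
```

```text
tcp [ 0.1523 -0.6571  0.1998] toolx 13.1 t 0.15
(0.42, -0.42, 0.25) [ 0.3143 -0.1706 -0.05  ]
(0.52, -0.1, 0.25) [ 0.484  -0.4597 -0.0497]
(0.47, 0.16, 0.25) [ 0.494  -0.7243 -0.0493]
```

play_rows(targets="1 0.314 -0.17 -0.05 0;1 0.314 -0.17 -0.05 0;1 0.314 -0.17 -0.05 0;1 0.314 -0.17 -0.05 0;1 0.314 -0.17 -0.05 0;1 0.314 -0.17 -0.05 0;1 0.314 -0.17 -0.05 0;1 0.484 -0.46 -0.05 0", squeeze=20)

```text
clock: 0.82
tcp_pos: [0.3885, -0.427, 0.2428]
orientation: [3.119, 0.359, 0.004]
contact_force: [1.6, -0.2, 0.7]
grip_width: 0.0002
gripper_force: 0.0
```

```bash
python3 -c "
from h import *
go((.52,-.1,.25),(.47,.16,.25))"
```

```text
tcp [ 0.3885 -0.427   0.2428] toolx 13.1 t 0.8167
(0.52, -0.1, 0.25) [ 0.2024 -0.2886 -0.0074]
(0.47, 0.16, 0.25) [ 0.2128 -0.5531 -0.0079]
```

play_rows(targets="1 0.2 -0.28 0 0;1 0.2 -0.28 0 0;1 0.2 -0.28 0 0;1 0.2 -0.28 0 0;1 0.2 -0.28 0 0;1 0.2 -0.28 0 0;1 0.2 -0.28 0 0;1 0.2 -0.55 0 0")

```text
clock: 1.48
tcp_pos: [0.4936, -0.1147, 0.242]
orientation: [-3.121, -0.358, -0.004]
contact_force: [1.1, 0.5, 0.3]
grip_width: 0.0
gripper_force: 0.0
```

```bash
python3 -c "
from h import *
go((.47,.16,.25))"
```

```text
tcp [ 0.4936 -0.1147  0.242 ] toolx 13.1 t 1.4833
(0.47, 0.16, 0.25) [ 0.0393 -0.2729 -0.0079]
```

play_rows(targets="1 0.03 -0.26 0 0;1 0.03 -0.26 0 0;1 0.03 -0.26 0 0;1 0.03 -0.26 0 0;1 0.03 -0.26 0 0;1 0.03 -0.26 0 0;1 0.03 -0.26 0 0;1 0.03 -0.26 0 0")

```text
clock: 2.15
tcp_pos: [0.4602, 0.1477, 0.2421]
orientation: [-3.118, -0.368, -0.0]
contact_force: [-0.8, -1.0, -0.3]
grip_width: -0.0001
gripper_force: 0.0
```

```bash
python3 -c "
from h import *
go();c=r.camera_info('wrist');save('wrist','w1.png');c2=r.camera_info('wrist');print(c,c2['position'])
import pickle;pickle.dump(c,open('w1.pkl','wb'))"
```

```text
tcp [0.4602 0.1477 0.2421] toolx 13.5 t 2.15
{'fov_y': 69.26576897258586, 'cx': 326.3215916006918, 'cy': 194.53690011940705, 'k1': -0.006961188782840586, 'position': array([0.53286795, 0.16457485, 0.41570684]), 'rotation': array([ 2.27374305, -1.79210255, -0.27284868])} [0.53357591 0.16161611 0.41538451]
```

View pics/w1.png

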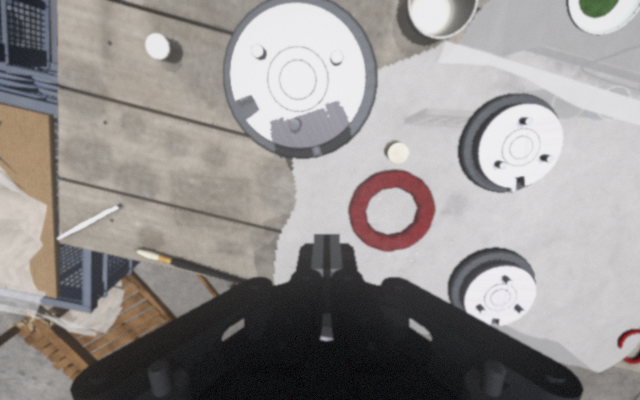

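The wrist view shows the head at (298,80), studs at (259,51), (337,57) and (294,125), the notch at (245,107), the pin near (290,160), the spool at (397,152), the prop at (157,46) and the cup at (441,15).

```bash
python3 - <<'E'
from h import *
import pickle; c=pickle.load(open('w1.pkl','rb'))
im=cv2.imread('pics/w1.png')
s=ray(c,[(257,48),(337,55),(294,124)],.072)[:,:2]
A=np.c_[2*s,np.ones(3)]; x=np.linalg.solve(A,(s**2).sum(1)); o=x[:2]; print("o",o,np.sqrt(x[2]+o@o), "ring", ray(c,[(298,80)],.052))
for q in (*s,ray(c,[(246,107)],.052)[0],ray(c,[(290,160)],.035)[0]): d=q[:2]-o; print(q.round(3),np.degrees(np.arctan2(d[1],d[0])).round(1),np.linalg.norm(d).round(4))
cv2.imwrite("pics/crop2.png",cv2.resize(im[0:180,210:390],None,fx=3.3,fy=3.3,interpolation=cv2.INTER_CUBIC))
print(ray(c,[(397,160),(157,52)],0))
E
```

```text
o [0.55354712 0.20485499] 0.050482204567237426 ring [[0.55240115 0.20418584 0.052     ]]
[0.573 0.252] 67.8 0.0505
[0.586 0.166] -50.1 0.0505
[0.504 0.197] -170.7 0.0505
[0.508 0.259 0.052] 130.1 0.0706
[0.454 0.196 0.035] -174.9 0.1002
[[0.48270552 0.04807434 0.        ]
 [0.54598116 0.39676082 0.        ]]
```

View pics/crop2.png

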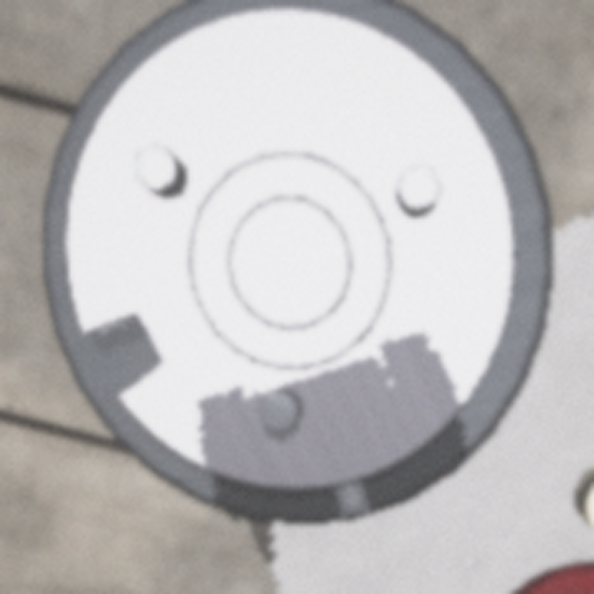

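The crop puts the pin at (352,496) in the shadow, which is full-frame (316.7,150.3).

```bash
python3 - <<'E'
from h import *
import pickle; c=pickle.load(open('w1.pkl','rb'))
o=np.array([.5535,.2045])
q=ray(c,[(316.7,150)],.036)[0]; d=q[:2]-o; print(q,np.degrees(np.arctan2(d[1],d[0])),np.linalg.norm(d))
o=np.array([.554,.202])
S=[np.append(o+.050*np.array([np.cos(np.radians(a)),np.sin(np.radians(a))]),.062) for a in (-80,-75,20)]
go(*S)
E
```

```text
[0.47508637 0.16447157 0.036     ] -152.95669152819775 0.08803960461683864
tcp [0.4608 0.1447 0.2419] toolx 13.3 t 2.2
[0.56268241 0.15275961 0.062     ] [0.101  0.0156 0.1798]
[0.56694095 0.15370371 0.062     ] [0.1054 0.0157 0.1798]
[0.60098463 0.21910101 0.062     ] [ 0.1536 -0.0401  0.1798]
```

```bash
cat >> h.py <<'E'
o=np.array([.554,.202])
def P(a,z,rad=.05): return (*(o+rad*np.array([np.cos(np.radians(a)),np.sin(np.radians(a))])),z)
E
python3 -c "
from h import *
go(P(-90,.1),P(-90,.06))"
```

```text
tcp [0.4608 0.1447 0.2419] toolx 13.3 t 2.2
(np.float64(0.554), np.float64(0.15200000000000002), 0.1) [0.0924 0.0144 0.1418]
(np.float64(0.554), np.float64(0.15200000000000002), 0.06) [0.0924 0.0144 0.1818]
```

play_rows(targets="1 0.046 0.007 0.05 0;1 0.092 0.014 0.09 0;1 0.092 0.014 0.12 0;1 0.092 0.014 0.142 0;1 0.092 0.014 0.16 0;1 0.092 0.014 0.175 0;1 0.092 0.014 0.181 0;1 0.092 0.014 0.181 0")

```text
clock: 2.87
tcp_pos: [0.5533, 0.148, 0.0592]
orientation: [3.12, 0.354, -0.005]
contact_force: [0.8, -0.6, -0.9]
grip_width: 0.0001
gripper_force: 0.0
```

```bash
python3 -c "
from h import *
go(*[P(a,.059) for a in (-78,-66,-54,-42,-30,-18,-6)]);print(r.get_obs()['contact_force'])
c=r.camera_info('side');save('side','s2.png')
im=cv2.imread('pics/s2.png')[150:250,250:410]; cv2.imwrite('pics/s2c.png',cv2.resize(im,None,fx=5,fy=5,interpolation=cv2.INTER_CUBIC))"
```

```text
tcp [0.5533 0.148  0.0592] toolx 12.9 t 2.8667
(np.float64(0.564395584540888), np.float64(0.15309261996330972), 0.059) [ 0.012  -0.0025  0.0002]
(np.float64(0.5743368321537901), np.float64(0.15632272711786996), 0.059) [ 0.0224 -0.0034  0.0002]
(np.float64(0.5833892626146238), np.float64(0.16154915028125263), 0.059) [ 0.0324 -0.0065  0.0001]
(np.float64(0.5911572412738697), np.float64(0.1685434696820571), 0.059) [ 0.0415 -0.0116  0.0001]
(np.float64(0.597301270189222), np.float64(0.17700000000000002), 0.059) [ 0.0494 -0.0184  0.    ]
(np.float64(0.6015528258147578), np.float64(0.18654915028125263), 0.059) [ 0.0557 -0.0268  0.    ]
(np.float64(0.6037260947684138), np.float64(0.19677357683661734), 0.059) [ 0.0601 -0.0363 -0.    ]
[ 0.83734466 -0.55336316 -0.92869119]
```

View pics/s2c.png

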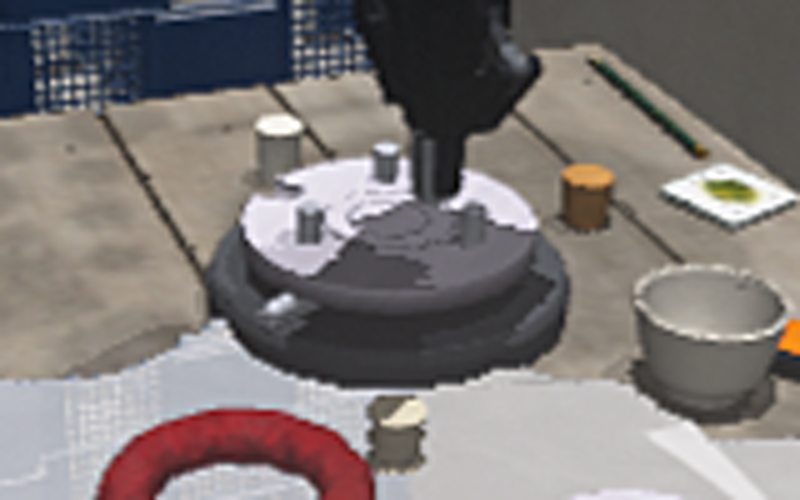

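The finger shows at crop (440,195). I need to check that against the projection of the TCP.

```bash
python3 -c "
from h import *
c=r.camera_info('side');ob=r.get_obs()
print(proj(c,[ob['tcp_pos'],(*o,.052)]), ray(c,[(250+440/5,150+197/5)],.059)); print(r.camera_info('wrist')['position'],ob['tcp_pos'])
print('stud',ray(c,[(250+473/5,150+207/5)],.072))"
```

```text
[[335.73496257 199.68635367]
 [327.55088775 193.99091196]] [[0.58607722 0.20511995 0.059     ]]
[0.62718512 0.16542685 0.23427066] [0.55423158 0.14878656 0.060779  ]
stud [[0.58607172 0.16418321 0.072     ]]
```

```bash
python3 -c "
from h import *
import pickle
c=pickle.load(open('w1.pkl','rb'));print('tcp in w1',proj(c,[(.4602,.1477,.2421),(.4602,.1477,.2621)]))
a=save('side','s3.png')[:,:,::-1]; w=save('wrist','w3.png')[:,:,::-1]
k=cv2.resize(a[165:225,300:380],None,fx=5,fy=5,interpolation=cv2.INTER_CUBIC); k=cv2.convertScaleAbs(k,alpha=1.6,beta=10)
w=w[0:300,140:540]
cv2.imwrite('pics/c3.png',np.hstack([k,w]))"
```

```text
tcp in w1 [[326.02265256 225.41625309]
 [325.91897542 239.03434432]]
```

View pics/c3.png

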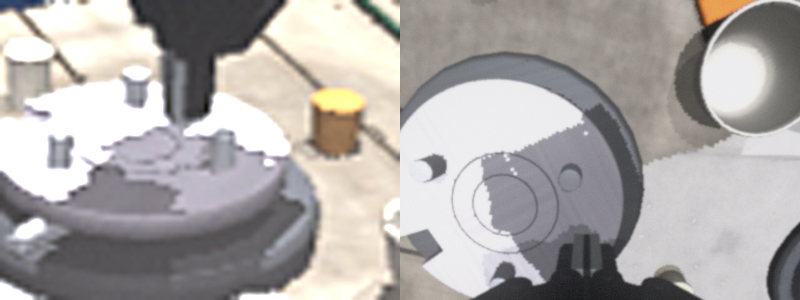

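In the side crop the fingertip ends at about (185,125), some 25 mm above the projected TCP. In the wrist crop the finger is at (587,236), below stud1 at (570,178), which fits the expected place. I'll descend in small steps and feel for contact.

play_rows(targets="1 0 0 0.003 0;1 0 0 0.005 0;1 0 0 0.005 0")

```text
clock: 3.27
tcp_pos: [0.5543, 0.1502, 0.0564]
orientation: [3.121, 0.357, 0.001]
contact_force: [0.0, -0.1, -0.1]
grip_width: -0.0003
gripper_force: 0.0
```

```bash
python3 -c "
from h import *
go();c=r.camera_info('side');t=r.get_obs()['tcp_pos']
h=np.arange(-.01,.06,.005); print(np.c_[h,proj(c,[(*t[:2],t[2]+q) for q in h])].round(3))
import pickle; w=r.camera_info('wrist'); M=R.from_rotvec(r.get_obs()['orientation']).as_matrix()
print(proj(w,[t+M@np.array([x,y,-z]) for z in (0,.02,.04) for x,y in((.011,0),(-.011,0),(.011,.014))]).round(1))
print(r.get_obs()['contact_force'])
a=save('side','s4.png'); g=cv2.cvtColor(a,cv2.COLOR_RGB2GRAY); print(g[176:208,328:346:1])"
```

```text
tcp [0.5543 0.1502 0.0564] toolx 13.0 t 3.2667
[[-1.00000e-02  3.35366e+02  2.04367e+02]
 [-5.00000e-03  3.35432e+02  2.02669e+02]
 [ 0.00000e+00  3.35499e+02  2.00963e+02]
 [ 5.00000e-03  3.35566e+02  1.99248e+02]
 [ 1.00000e-02  3.35633e+02  1.97526e+02]
 [ 1.50000e-02  3.35701e+02  1.95795e+02]
 [ 2.00000e-02  3.35769e+02  1.94055e+02]
 [ 2.50000e-02  3.35837e+02  1.92308e+02]
 [ 3.00000e-02  3.35906e+02  1.90551e+02]
 [ 3.50000e-02  3.35975e+02  1.88786e+02]
 [ 4.00000e-02  3.36044e+02  1.87013e+02]
 [ 4.50000e-02  3.36114e+02  1.85231e+02]
 [ 5.00000e-02  3.36184e+02  1.83439e+02]
 [ 5.50000e-02  3.36254e+02  1.81640e+02]]
[[326.  209.5]
 [326.  240.8]
 [347.9 209.5]
 [325.9 221.5]
 [325.9 255.9]
 [350.4 221.5]
 [325.8 236.8]
 [325.9 274.7]
 [353.5 236.8]]
[ 0.02647203 -0.06961902 -0.08996453]
[[140 143 155 116  54  35  33  31  31  33  33  32  34  33  30  26  29  32]
 [127 134 144 122  85  54  44  35  32  34  32  33  32  32  30  50  65  81]
 [153 135 137  95  68  46  63  60  46  35  32  32  33  30  38 126 150 145]
 [245 188 137  94  68  46  61  85  68  40  32  33  32  30  36 117
[... 1410 characters left out ...]
 77  79  84  98  97  97]
 [ 96  95  91  91 107 100  80  97 111 111 111 114 116 116  91 100 107 110]
 [112 112 111 113 109 105 109 110 111 109 112 112 112 113 112 113 113 111]
 [ 72  70  68  97  84  68  95 111 112 112 112 112 111 111 111 111 110 110]
 [ 76  74  74  73  73  73  71  95 113 113 112 111 112 111 111 111 110 108]
 [ 76  75  75  75  75  74  74  70 102 113 112 111 112 111 110 109 108 109]
 [ 76  76  76  76  76  75  81  82 104 114 112 111 111 111 110 110 110 111]
 [ 77  75  76  77  77  76 104 115 116 114 113 113 113 112 112 109 109 110]
 [ 75  75  75  75  77  77  75  72  98 114 114 112 112 111 110 104  95  89]
 [ 78  76  78  79  79  80  79  79  77  99 107 101  96  95  91  86  82  82]]
```

play_rows(targets="1 0 0 0.002 0;1 0 0 0.004 0;1 0 0 0.004 0")

```text
clock: 3.57
tcp_pos: [0.5539, 0.1501, 0.0516]
orientation: [3.121, 0.357, -0.001]
contact_force: [-0.5, 0.2, 0.4]
grip_width: 0.0001
gripper_force: 0.0
```

play_rows(targets="1 0 0 0.002 0;1 0 0 0.004 0;1 0 0 0.004 0")

```text
clock: 3.82
tcp_pos: [0.5539, 0.1501, 0.0475]
orientation: [3.121, 0.357, -0.001]
contact_force: [-0.7, -0.3, 0.2]
grip_width: 0.0002
gripper_force: 0.0
```

The TCP reads below the head top with no force, so the true tip is higher than stated. I'll keep going down.

play_rows(targets="1 0 0 0.003 0;1 0 0 0.006 0;1 0 0 0.009 0;1 0 0 0.012 0;1 0 0 0.012 0")

```text
clock: 4.23
tcp_pos: [0.5537, 0.1501, 0.0352]
orientation: [3.121, 0.357, -0.002]
contact_force: [0.2, 0.0, -0.2]
grip_width: -0.0001
gripper_force: 0.0
```

```bash
python3 -c "
from h import *
go();c=r.camera_info('side');t=r.get_obs()['tcp_pos']
h=np.arange(0,.045,.005); print(np.c_[h,proj(c,[(*t[:2],t[2]+q) for q in h])].round(3))
a=save('side','s5.png'); g=cv2.cvtColor(a,cv2.COLOR_RGB2GRAY); print(g[186:212,328:350:1])"
```

```text
tcp [0.5537 0.1501 0.0352] toolx 13.1 t 4.2333
[[0.00000e+00 3.34994e+02 2.08205e+02]
 [5.00000e-03 3.35059e+02 2.06524e+02]
 [1.00000e-02 3.35125e+02 2.04836e+02]
 [1.50000e-02 3.35190e+02 2.03139e+02]
 [2.00000e-02 3.35256e+02 2.01434e+02]
 [2.50000e-02 3.35323e+02 1.99722e+02]
 [3.00000e-02 3.35389e+02 1.98000e+02]
 [3.50000e-02 3.35456e+02 1.96271e+02]
 [4.00000e-02 3.35524e+02 1.94533e+02]]
[[116 213 248 162  57  46  61  67  42  31  32  34  32  17 124 232 249 243
  239 236 224 187]
 [235 232 238 140  36  46  69  90  57  30  35  35  31  12 218 245 233 227
  223 222 224 231]
 [195 205 219 130  41  47  68  89  56  31  36  35  31  10 212 240 227 222
  221 221 222 225]
 [231 238 245 145  41  48  70  87  54  32  35  36  31  10 211 235 220 222
  225 224 223 225]
 [193 199 136  53  38  53  75  75  47  32  36  36  32  21 203 189 150 176
  209 227 227 224]
 [162  98 112  79  46  53  77  76  47  33  35  36  31  57 117 111  98  97
   91 196 229 224]
 [101 107 117  80  45  54  75  76  47  33  37  36  34  56  77  94 112 114
   94 157 219 229]
 [109 110 117  83  48  53  76  77  47  33  37  37 
[... 1017 characters left out ...]
5 114 112 111 111 111 110 110
  109 109 109  98]
 [ 77  76  77  76  78  77  78  76 105 115 112 113 112 113 111 111 110 109
  102  94  89  84]
 [ 75  76  75  75  77  77  77  76  75  73  70 100 113 112 110 103  95  89
   86  83  78  74]
 [ 76  76  78  80  80  80  79  81  82  82  84  97  97  95  91  87  83  81
   78  74  72  68]
 [ 98  99 102 103 104 104 103 101 100  96  92  89  86  84  79  75  76  75
   73  67  64  60]
 [ 89  93  91  92  91  89  87  86  85  83  80  80  77  74  71  70  69  66
   62  55  50  47]
 [ 79  80  80  79  78  77  76  76  74  72  71  69  66  65  64  63  57  52
   47  45  45  46]
 [ 70  70  70  71  69  67  68  66  65  64  63  61  56  52  50  46  44  46
   46  48  47  47]]
```

play_rows(targets="1 0 0 0.003 0;1 0 0 0.006 0;1 0 0 0.006 0")

```text
clock: 4.53
tcp_pos: [0.5538, 0.1501, 0.0294]
orientation: [3.121, 0.357, -0.001]
contact_force: [0.3, 0.2, 0.5]
grip_width: 0.0002
gripper_force: 0.0
```

play_rows(targets="1 0 0 0.002 0;1 0 0 0.004 0;1 0 0 0.004 0")

```text
clock: 4.78
tcp_pos: [0.5539, 0.1501, 0.0256]
orientation: [3.121, 0.357, -0.001]
contact_force: [0.4, -0.5, 0.1]
grip_width: 0.0002
gripper_force: 0.0
```

```bash
python3 -c "
from h import *
go(*[P(a,.0245) for a in (-80,-70,-60,-50,-40,-30,-20)]);print(r.get_obs()['contact_force'])"
```

```text
tcp [0.5539 0.1501 0.0256] toolx 13.1 t 4.7833
(np.float64(0.5626824088833465), np.float64(0.15275961234938962), 0.0245) [ 0.0091 -0.0006  0.0011]
(np.float64(0.5711010071662835), np.float64(0.15501536896070459), 0.0245) [ 0.0178 -0.0009  0.0011]
(np.float64(0.5790000000000001), np.float64(0.1586987298107781), 0.0245) [ 0.0263 -0.0027  0.001 ]
(np.float64(0.586139380484327), np.float64(0.1636977778440511), 0.0245) [ 0.0344 -0.0059  0.001 ]
(np.float64(0.592302222155949), np.float64(0.16986061951567305), 0.0245) [ 0.0418 -0.0106  0.001 ]
(np.float64(0.597301270189222), np.float64(0.17700000000000002), 0.0245) [ 0.0483 -0.0164  0.001 ]
(np.float64(0.6009846310392954), np.float64(0.18489899283371658), 0.0245) [ 0.0537 -0.0232  0.001 ]
[ 0.43682509 -0.54217285  0.05082373]
```

play_rows(targets="1 0.009 -0.001 0.001 0;1 0.018 -0.001 0.001 0;1 0.026 -0.003 0.001 0;1 0.034 -0.006 0.001 0;1 0.042 -0.011 0.001 0;1 0.042 -0.011 0.001 0")

```text
clock: 5.28
tcp_pos: [0.5929, 0.1731, 0.0246]
orientation: [-3.119, -0.36, 0.001]
contact_force: [-1.7, -0.3, 0.6]
grip_width: 0.0002
gripper_force: 0.6
```

```bash
python3 -c "
from h import *
go(*[P(a,.0245) for a in (-30,-20,-10)]);print(r.get_obs()['contact_force'])
a=save('side','s6.png')[:,:,::-1]; w=save('wrist','w6.png')[:,:,::-1]
k=cv2.resize(a[165:225,280:380],None,fx=4,fy=4,interpolation=cv2.INTER_CUBIC)
w=w[0:300,140:540]; k=cv2.copyMakeBorder(k,0,60,0,0,cv2.BORDER_CONSTANT)
cv2.imwrite('pics/c6.png',np.hstack([k,w]))"
```

```text
tcp [0.5929 0.1731 0.0246] toolx 13.2 t 5.2833
(np.float64(0.597301270189222), np.float64(0.17700000000000002), 0.0245) [ 0.0052 -0.0028  0.0001]
(np.float64(0.6009846310392954), np.float64(0.18489899283371658), 0.0245) [ 0.0106 -0.0097  0.0001]
(np.float64(0.6032403876506105), np.float64(0.1933175911166535), 0.0245) [ 0.0147 -0.0174  0.0001]
[-1.7119113  -0.32466216  0.57792419]
```

View pics/c6.png

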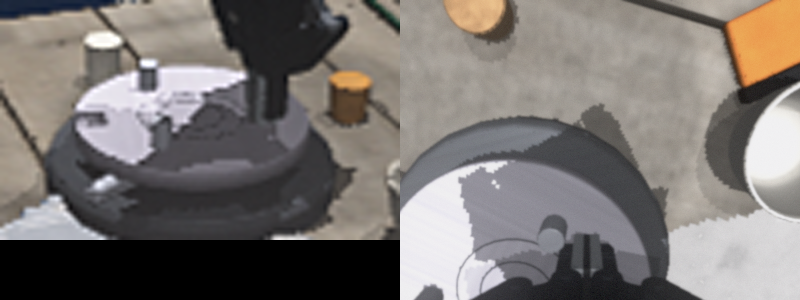

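The head is turning: the notch is now at side (304,195), stud2 at (317,180.5), stud0 at (320,195.5), and stud1 touches the finger.

```bash
python3 -c "
from h import *
c=r.camera_info('side')
def ang(uv,z):
    q=ray(c,[uv],z)[0]; d=q[:2]-o; print(uv,np.degrees(np.arctan2(d[1],d[0])).round(1),np.linalg.norm(d).round(4))
ang((303.5,194.7),.052);ang((317,180.5),.072);ang((320.3,195.5),.072);ang((306,211),.036)
w=r.camera_info('wrist');q=ray(w,[(140+152,222)],.072)[0];d=q[:2]-o;print(q,np.degrees(np.arctan2(d[1],d[0])),np.linalg.norm(d))
go(*[P(a,.0245) for a in (-28,-20,-12,-4,4)])"
```

```text
(303.5, 194.7) 163.7 0.0651
(317, 180.5) 102.4 0.0517
(320.3, 195.5) -134.0 0.0527
(306, 211) -151.8 0.0872
[0.61119738 0.19177871 0.072     ] -10.131927975569694 0.05810348266518914
tcp [0.5935 0.1712 0.0249] toolx 13.1 t 5.3833
(np.float64(0.5981473796429464), np.float64(0.17852642186070547), 0.0245) [ 0.0062 -0.006   0.0004]
(np.float64(0.6009846310392954), np.float64(0.18489899283371658), 0.0245) [ 0.0104 -0.0116  0.0004]
(np.float64(0.6029073800366903), np.float64(0.19160441545911205), 0.0245) [ 0.0138 -0.0177  0.0004]
(np.float64(0.6038782025129913), np.float64(0.19851217631279375), 0.0245) [ 0.0163 -0.0242  0.0004]
(np.float64(0.6038782025129913), np.float64(0.20548782368720628), 0.0245) [ 0.0179 -0.031   0.0004]
```

play_rows(targets="1 0.006 -0.006 0 0;1 0.01 -0.012 0 0;1 0.014 -0.018 0 0;1 0.016 -0.024 0 0;1 0.016 -0.024 0 0;1 0.016 -0.024 0 0")

```text
clock: 5.88
tcp_pos: [0.6032, 0.1989, 0.0252]
orientation: [-3.12, -0.359, -0.002]
contact_force: [0.1, -0.9, 0.3]
grip_width: -0.0001
gripper_force: 0.0
```

```bash
python3 -c "
from h import *
go(*[P(a,.0245) for a in (0,4,8,12)])
a=save('side','s7.png')[:,:,::-1]
k=cv2.resize(a[165:225,280:380],None,fx=8,fy=8,interpolation=cv2.INTER_CUBIC)
cv2.imwrite('pics/c7.png',k)"
```

```text
tcp [0.6032 0.1989 0.0252] toolx 13.1 t 5.8833
(np.float64(0.6040000000000001), np.float64(0.202), 0.0245) [ 0.0015 -0.0029  0.0007]
(np.float64(0.6038782025129913), np.float64(0.20548782368720628), 0.0245) [ 0.0022 -0.0063  0.0007]
(np.float64(0.6035134034370786), np.float64(0.2089586550480033), 0.0245) [ 0.0026 -0.0098  0.0007]
(np.float64(0.6029073800366903), np.float64(0.21239558454088797), 0.0245) [ 0.0028 -0.0132  0.0007]
```

View pics/c7.png

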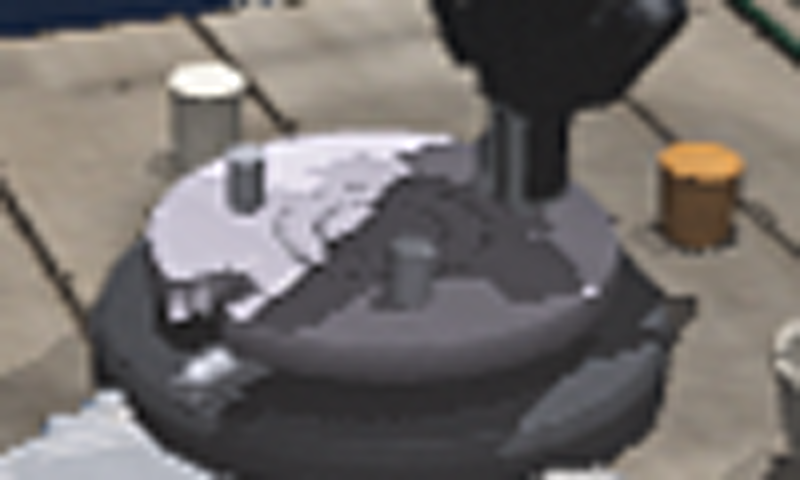

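The notch is at about (307,201), stud2 at (310.6,184.4), stud0 at (331.5,195.4) and the pin end at (305.5,210.7).

```bash
python3 -c "
from h import *
c=r.camera_info('side')
def ang(uv,z,oo):
    q=ray(c,[uv],z)[0]; d=q[:2]-oo; print(uv,np.degrees(np.arctan2(d[1],d[0])).round(1),np.linalg.norm(d).round(4))
for oo in (o,np.array([.555,.200])):
  ang((307,200.8),.052,oo);ang((310.7,184.5),.072,oo);ang((331.5,195.4),.072,oo);ang((305.8,210.5),.036,oo)
"
```

```text
(307, 200.8) -164.7 0.0681
(310.7, 184.5) 138.8 0.0488
(331.5, 195.4) -101.3 0.0482
(305.8, 210.5) -153.2 0.0856
(307, 200.8) -166.6 0.0685
(310.7, 184.5) 137.8 0.0509
(331.5, 195.4) -103.0 0.0464
(305.8, 210.5) -154.7 0.0857
```

play_rows(targets="1 0.001 -0.003 0 0;1 0.0022 -0.006 0 0;1 0.0022 -0.006 0 0;1 0.0022 -0.006 0 0")

```text
clock: 6.27
tcp_pos: [0.6036, 0.204, 0.025]
orientation: [-3.121, -0.357, -0.0]
contact_force: [-0.1, -0.1, -0.2]
grip_width: -0.0003
gripper_force: 0.1
```

```bash
python3 -c "
from h import *
go(*[P(a,.0245) for a in (4,8)])
a=save('side','s8.png')[:,:,::-1]
k=cv2.resize(a[165:225,280:380],None,fx=8,fy=8,interpolation=cv2.INTER_CUBIC)
cv2.imwrite('pics/c8.png',k)"
```

```text
tcp [0.6036 0.204  0.025 ] toolx 13.1 t 6.2667
(np.float64(0.6038782025129913), np.float64(0.20548782368720628), 0.0245) [ 0.0006 -0.0014  0.0005]
(np.float64(0.6035134034370786), np.float64(0.2089586550480033), 0.0245) [ 0.0011 -0.0048  0.0005]
```

View pics/c8.png

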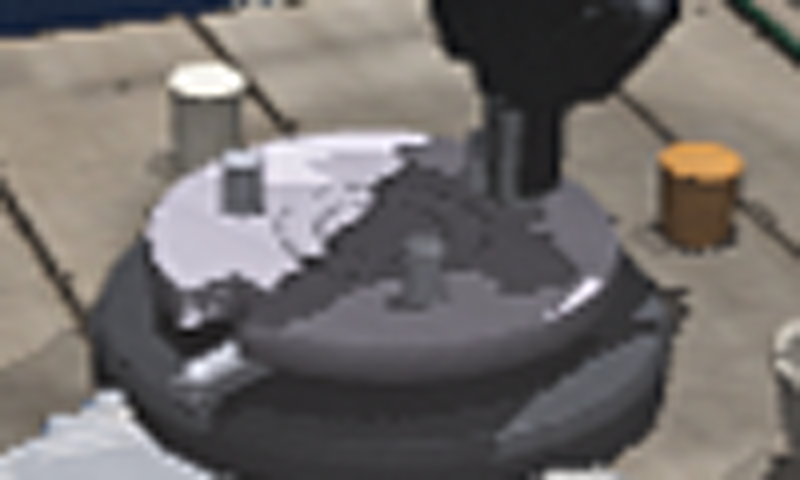

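The notch now sits just short of the pin: stud0 is at (333.1,194.7), stud2 at (310.3,184.7), and the rim edges of the notch straddle the pin line.

```bash
python3 -c "
from h import *
c=r.camera_info('side')
k=[(333.1,194.6,.072),(310.3,184.5,.072),(307,201.6,.052),(305.8,210.5,.036)]
for oo in (o,np.array([.555,.200])):
  for u,v,z in k:
    q=ray(c,[(u,v)],z)[0]; d=q[:2]-oo; print(u,v,np.degrees(np.arctan2(d[1],d[0])).round(1),np.linalg.norm(d).round(4))
# predicted pixels of notch centre & studs for notch angle = -154
print(proj(c,[P(-94,.072),P(146,.072),P(-154,.052,.069),P(-154,.036,.088)]))
"
```

```text
333.1 194.6 -94.8 0.0446
310.3 184.5 139.2 0.0498
307 201.6 -161.8 0.0707
305.8 210.5 -153.2 0.0856
333.1 194.6 -96.4 0.0427
310.3 184.5 138.3 0.0519
307 201.6 -163.6 0.0711
305.8 210.5 -154.7 0.0857
[[334.03340461 195.47819247]
 [309.59493387 185.38354257]
 [309.95988667 202.66945079]
 [304.84265513 210.6779873 ]]
```

play_rows(targets="1 0.0005 -0.0025 0 0;1 0.0005 -0.0025 0 0;1 0.0005 -0.0025 0 0;1 0.0005 -0.0025 -0.02 0;1 0.0005 -0.0025 -0.04 0;1 0.0005 -0.0025 -0.04 0")

```text
clock: 6.82
tcp_pos: [0.6061, 0.2082, 0.0689]
orientation: [-3.119, -0.357, -0.01]
contact_force: [1.9, 0.3, 1.0]
grip_width: 0.0003
gripper_force: 0.0
```

```bash
python3 -c "
from h import *
go((*o,.06),(*o,.03))
"
```

```text
tcp [0.6061 0.2082 0.0689] toolx 13.1 t 6.8167
(np.float64(0.554), np.float64(0.202), 0.06) [-0.0522 -0.0057  0.0086]
(np.float64(0.554), np.float64(0.202), 0.03) [-0.0524 -0.0057  0.0385]
```

play_rows(targets="1 -0.026 -0.003 0 0;1 -0.051 -0.005 0 0;1 -0.051 -0.005 0.01 0;1 -0.051 -0.005 0.025 0;1 -0.051 -0.005 0.035 0;1 -0.051 -0.005 0.038 0;1 -0.051 -0.005 0.038 0;1 -0.051 -0.005 0.038 0")

```text
clock: 7.48
tcp_pos: [0.553, 0.2, 0.0269]
orientation: [-3.121, -0.357, 0.0]
contact_force: [-0.1, -0.5, 0.9]
grip_width: 0.0001
gripper_force: 0.0
```

play_rows(targets="1 0 0 0.002 0;1 0 0 0.004 0;1 0 0 0.006 0;1 0 0 0.006 0")

```text
clock: 7.82
tcp_pos: [0.5529, 0.1998, 0.0209]
orientation: [-3.121, -0.357, -0.001]
contact_force: [0.1, 0.7, -1.0]
grip_width: 0.0003
gripper_force: 0.0
```

play_rows(targets="1 0 0 0.001 0;1 0 0 0.002 0;1 0 0 0.003 0;1 0 0 0.003 0")

```text
clock: 8.15
tcp_pos: [0.5529, 0.1997, 0.0181]
orientation: [-3.121, -0.357, -0.001]
contact_force: [0.2, -0.4, 3.2]
grip_width: -0.0001
gripper_force: 1.6
```

play_rows(targets="1 0 0 0.001 0;1 0 0 0.002 0;1 0 0 0.003 0;1 0 0 0.003 0")

```text
clock: 8.48
tcp_pos: [0.5529, 0.1998, 0.0148]
orientation: [-3.121, -0.357, -0.001]
contact_force: [1.2, -0.3, 2.7]
grip_width: 0.0
gripper_force: 1.2
```

Contact came at about z=0.018, and the head is going down at low force. Continuing.

play_rows(targets="1 0 0 0.001 0;1 0 0 0.002 0;1 0 0 0.003 0;1 0 0 0.003 0")

```text
clock: 8.82
tcp_pos: [0.5528, 0.1998, 0.0118]
orientation: [-3.121, -0.357, -0.0]
contact_force: [1.5, -0.2, 2.6]
grip_width: 0.0002
gripper_force: 0.9
```

play_rows(targets="1 0 0 0.001 0;1 0 0 0.002 0;1 0 0 0.003 0;1 0 0 0.003 0")

```text
clock: 9.15
tcp_pos: [0.553, 0.1997, 0.0105]
orientation: [3.121, 0.357, 0.001]
contact_force: [-3.8, -2.8, 18.0]
grip_width: 0.0001
gripper_force: 9.2
```

play_rows(targets="1 0 0 0.001 0;1 0 0 0.002 0;1 0 0 0.002 0;1 0 0 0.002 0")

```text
clock: 9.48
tcp_pos: [0.5531, 0.1998, 0.0102]
orientation: [3.12, 0.357, 0.002]
contact_force: [-9.2, -4.9, 35.3]
grip_width: 0.0001
gripper_force: 17.2
```

Hard stop at 35 N. I'll lift clear, back off, and check the stud heights in the side picture.

play_rows(targets="1 0 0 -0.005 0;1 0 0 -0.03 0;1 0 0 -0.07 0;1 0 0 -0.11 0;1 -0.02 0 -0.15 0;1 -0.06 0 -0.18 0;1 -0.06 0 -0.18 0;1 -0.06 0 -0.18 0")

```text
clock: 10.15
tcp_pos: [0.493, 0.186, 0.1887]
orientation: [3.12, 0.358, 0.004]
contact_force: [1.0, -0.1, -0.7]
grip_width: -0.0001
gripper_force: 0.0
```

```bash
python3 - <<'E'
from h import *
go(); print(r.get_obs()['contact_force'])
b=save('side','s9.png'); save('wrist','w9.png')
a=cv2.imread('pics/side0.png'); 
g0=cv2.imread('pics/s8.png',0).astype(float); g1=cv2.imread('pics/s9.png',0).astype(float)
c=r.camera_info('side')
print('pred down',proj(c,[P(146,.062),P(-94,.062),P(26,.062)]).round(1),'up',proj(c,[P(146,.072),P(-94,.072),P(26,.072)]).round(1))
# sub-pixel vertical shift of stud2 patch and of head's near rim
t=cv2.imread('pics/s8.png')[182:193,306:315]
m=cv2.matchTemplate(cv2.imread('pics/s9.png')[175:205,298:325],t,cv2.TM_CCOEFF_NORMED); _,v,_,l=cv2.minMaxLoc(m); print('stud2 shift',l[0]+298-306,l[1]+175-182,v)
t=cv2.imread('pics/s8.png')[192:204,328:339]
m=cv2.matchTemplate(cv2.imread('pics/s9.png')[185:215,320:350],t,cv2.TM_CCOEFF_NORMED); _,v,_,l=cv2.minMaxLoc(m); print('stud0 shift',l[0]+320-328,l[1]+185-192,v)
for col in (325,335,345): print(col,'s8',g0[198:226,col].astype(int).tolist(),'\n    s9',g1[198:226,col].astype(int).tolist())
# bystanders: patch shift against the first picture
for n,(u,v) in dict(prop=(306,181),spool=(329,236),cup=(392,218),cork=(367,188)).items():
    h=22 if n=='cup' else 9
    t=a[v-h:v+h,u-h:u+h]; m=cv2.matchTemplate(b[v-h-8:v+h+8,u-h-8:u+h+8,::-1].copy(),t,cv2.TM_CCOEFF_NORMED); _,s,_,l=cv2.minMaxLoc(m); print(n,l[0]-8,l[1]-8,round(s,2))
E
```

```text
tcp [0.493  0.186  0.1887] toolx 13.1 t 10.15
[ 1.01563879 -0.06606119 -0.72471581]
pred down [[309.6 188.7]
 [333.9 198.9]
 [339.5 184.9]] up [[309.6 185.4]
 [334.  195.5]
 [339.6 181.7]]
stud2 shift 0 3 0.5966632962226868
stud0 shift 11 -7 0.5841286778450012
325 s8 [78, 76, 82, 117, 112, 114, 113, 113, 114, 117, 99, 87, 76, 68, 54, 42, 44, 45, 46, 47, 57, 56, 63, 61, 61, 55, 52, 52] 
    s9 [94, 108, 89, 114, 109, 94, 112, 102, 127, 211, 100, 107, 128, 193, 92, 83, 74, 62, 51, 97, 95, 97, 120, 76, 80, 63, 52, 53]
335 s8 [70, 100, 96, 91, 93, 116, 114, 113, 112, 110, 94, 83, 77, 65, 51, 46, 48, 46, 48, 58, 56, 58, 67, 61, 61, 56, 51, 53] 
    s9 [231, 207, 70, 81, 77, 71, 69, 67, 115, 237, 225, 223, 223, 129, 84, 77, 70, 60, 51, 100, 94, 93, 89, 81, 80, 63, 54, 54]
345 s8 [76, 77, 75, 80, 117, 113, 113, 111, 93, 82, 75, 67, 52, 45, 45, 47, 51, 58, 89, 103, 112, 80, 80, 69, 52, 51, 38, 79] 
    s9 [215, 221, 221, 220, 220, 220, 220, 221, 221, 226, 227, 87, 82, 78, 70, 59, 57, 99, 96, 100, 109, 79, 81, 69, 53, 52, 40, 79]
prop 0 0 0.73
spool 0 0 1.0
cup 0 0 1.0
cork 0 0 1.0
```

The rim and stud2 dropped 3–4 px, where 3.4 px is the full 10 mm. The bystanders show no shift and the robot touches nothing.

```bash
python3 -c "
from h import *
print(r.hand_in())"
```

```text
the job is handed in; nothing more can be done
None
```

I turned the head until its notch stood over the pin and pressed it down to the hard stop (the side view shows about the full 10 mm of drop), with no shift seen in the cup, cork, spool or kiln prop, then handed it in at about 10 s; the hand-in returned no verdict.

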